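Fish a gas-hose connector out from between two storeroom boxes

ROBOT

A 6-joint arm with a two-finger parallel gripper is mounted at the origin on the work surface. World frame = base frame: x ahead of the robot, y to its left, z up, the work surface at z = 0. Lengths are in m, angles in rad, forces in N, time in s.
With the tool pointing down it reaches from about 0.425 to 0.95 m from the base axis. Payload 3.5 kg.
Tool frame: the origin (TCP) lies midway between the tips of the shut fingers; the grasp point (between the pads) lies 19 mm behind it; x points along the fingers, y is the direction in which the jaws open and shut, and the axes are right-handed (so a half turn about x gives the same grasp; the last joint's range is limited). The gripper opens to 85 mm and grips with 20 to 120 N. Pads are 22 mm wide; open, the fingers measure 114 mm over their backs; the gripper's body (76 mm by 85 mm) begins 54 mm behind the grasp point. The pads swing forward as they close: fully open they stand 13 mm farther back than shut.
Start: joints at [1.116, 0.286, 1.577, -0, 1.279, -0.15], TCP at [0.203, 0.644, 0.231] pointing down, gripper open.
Joint ranges: [-2.77, 2.77], [-0.9, 2.22], [0.21, 2.48], [-1.53, 4.67], [0.24, 2.81], [-2.84, 2.84]. Speed limits (rad/s): [2.79, 2.79, 3.14, 3.14, 3.14, 3.14].

INTERFACE

Orientations are given as a unit quaternion [x, y, z, w].
In Python, from plant import sensors, optics, ctrl gives the robot as it stands.
- The arm moves only by the tool arm_command, never from a script. Its argument "increments" is a list that holds one entry, the list of rows, each a list of 4 numbers: the shift along the tool's x, y, z in cm, then the turn about the tool's x in rad. A call has 1 to 20 rows; each row shifts and turns the commanded pose from where the row before left it, along the tool's axes as they then stand; what a row does not reach is not made up. A row lasts 1/8 s, in which the tool goes at most 62.5 mm and 10.7 degrees, less where a joint would pass 70% of its speed; a pose out of reach is approached as far as the arm can. A call with a gripper value outside its range is refused whole. "grip" is the finger opening in cm, from 0 to 8.54, set as the call begins (left out, the last holds). The fingers move at their own pace and stop on an object; "grip_force" is the grip in N (left out, the last holds). Time passes only in rows, so rows that do not move let the fingers close. It gives the time, the measured TCP pose, the force and the opening at its end, in the units of the state.
- sensors.get_state(): the state, without advancing time (a new reading comes with each control period).
- optics.read_camera(name): name is "scene" or "top" or "wrist"; returns the picture (480x640x3 uint8, blue, green, red); there is no depth.
- optics.camera_model(name): a dict with "camera_matrix" (3x3 intrinsics, pixels), "dist" ([k1, k2, p1, p2, k3] as OpenCV has them; the pictures are not rectified), "world_from_camera" (4x4, takes a point from camera to world coordinates); the wrist camera has in their place "mount" (4x4, takes a point from camera to tool coordinates, whose origin is the TCP and whose axes are the tool frame's). Camera axes: x right, y up, looking along -z (the intrinsics and any distortion apply to the point x, -y, -z); pixel columns grow to the right and rows downward; lengths in m; the calibration is good to about 2 mm. A picture is of the moment at which its call begins: read the wrist's pose just before it. camera_model takes no time and is no camera call.
- ctrl.sign_off(): hands the job in, once; it reports no verdict.
Trained networks look in the newest picture that a camera, given by its name, has taken for a name from the list of things; names that differ only in an ending like _2 or _b are one class to them, and where a whole thing is asked for, a point or a joint stands for the part that bears it (a point fixed in the world has none). Each returns a list of dicts, best first, with "conf" (0 to 1); they miss things now and then, are a little off and sometimes report something else, mostly with a low value. They report only what shows in the picture. A call takes as long as a camera call.
- optics.boxes_of(camera, query): "at" ([row, column] in pixels, amid what is visible of it).
- optics.place_of(camera, query): "at" ([row, column] in pixels: a listed point, or the origin of a listed thing).
The state is a dict: "time": time; "qpos": joint angles; "dq": joint speeds; "joint_efforts": joint torques, N m; "eef_pos": TCP position; "tcp_rot": TCP orientation; "contact_force": force on the tool from outside, world axes, zero at the start; "wrist_torque": the same for the moment, N m; "opening": opening from 0.0 (shut) to 1.0 (fully open).
Only numpy, scipy, OpenCV 4.12 (cv2) and the standard library are available. Lean on these libraries where they do the work, as an engineer would, in place of code of your own. Each camera call takes 0.05 s, during which the arm holds its last target.

TASK

The brass hose connector has fallen into the narrow gap between the yellow crate and the blue box. Take the bent rod with the blue handle from the stand, reach into the gap from above, get its foot behind the connector and draw the connector out onto the green mat without the gripper or arm touching it. Then hang the bent rod back in its slot where it was; leave the straight rod with the red handle in its place.

Things in the scene. Friction and masses are not known exactly. Their poses are not given: they have to be found in the camera images.
- hook_grip (a point): Bent rod hanging upright in the stand: 10 mm steel, blue handle 26 x 26 x 80 mm on top, below it a black collar 48 mm wide, 4 mm thick. Point: on the axis, 34 mm under the handle's top, 50 mm over the collar's underside, 175 mm over the rod's lowest point. z up the rod, x and y square to the handle. At the bottom a level foot, 10 mm thick, reaches 45 mm from the axis along +y. About 160 g.
- probe_grip (a point): Straight rod, leave alone: red handle (top 224 mm over the bench), no foot, else alike; hangs 110 mm beside the bent one (either side). Fixed stand: shelf top 140 mm up, collars rest on it, foot hangs 15 mm up. Each slot is 24 mm wide, open to the rods' -x: front edge 35 mm in -x of the rod axis, closed end 12 mm in +x. The foot can't pass up it: lift 15 mm, draw out to -x.
- connector_mid (a point): Dropped brass hose connector: hexagonal nut 36 mm across flats (42 over corners), 24 mm tall, upright on the bench, with a slim ribbed tail up to 48 mm above the bench. Point: on its axis, 12 mm above its underside; z up. About 150 g, slides with ordinary friction. It lies 60 to 125 mm inside the gap. The similar steel one elsewhere is a bystander.
- boxes: Yellow crate (+y) and blue white-lidded box (-y), fixed, 110 mm tall, with a straight gap between them 70 mm wide, open above and at its mouth, closed by a low stop 212 mm in. Origin: on the bench, middle of the gap's mouth; x points into the gap, y across, z up. In front of the mouth a flat green mat, 1 mm thin, no obstacle: x -145 to -15 mm, y -75 to 75 mm.

How it is judged:
By the outcome, as a careful person would: the job done as asked, in the order asked, and still so for the second after the job is handed in, with the robot touching nothing.
It also fails if it takes over 67 s, if anything falls off the work surface, if the arm or the gripper's body presses on something with over 40 N, if the wrist force passes 120 N, or if a joint passes its speed limit or range.

## Working session

There is one attempt and no reset: what is moved stays moved. The work goes in short steps, Python scripts to look and compute and a tool call to move; the robot and the scene stay as the last step left them, time stands still between calls to the robot, and variables do not carry over. Pictures are saved under pics/ and viewed, and the job is handed in when it is done.

Besides the shell and the picture viewer there is one more tool, called after "Call:" by a JSON object that holds its "api" and its "payload". arm_command: Moves the arm, as the interface text tells. Its arguments: {"type":"object","properties":{"increments":{"type":"array","items":{"type":"array","items":{"type":"array","items":{"type":"number"}}}},"grip":{"type":"number"},"grip_force":{"type":"number"}},"required":["increments"]}

```bash
ls; mkdir -p pics; cat > h.py <<'E'
import numpy as np, cv2
from plant import sensors, optics, ctrl
from scipy.spatial.transform import Rotation as R
def cam(name, st=None):
    m=optics.camera_model(name); K=np.array(m["camera_matrix"]); d=np.array(m["dist"],float)
    if name=="wrist":
        st=st or sensors.get_state(); T=np.eye(4); T[:3,:3]=R.from_quat(st["tcp_rot"]).as_matrix(); T[:3,3]=st["eef_pos"]
        T=T@np.array(m["mount"])
    else: T=np.array(m["world_from_camera"])
    return K,d,T
def ray(c,rc):
    K,d,T=c; u=cv2.undistortPoints(np.array([[[rc[1],rc[0]]]],float),K,d)[0,0]
    v=T[:3,:3]@np.array([u[0],-u[1],-1]); return T[:3,3],v/np.linalg.norm(v)
def atz(c,rc,z):
    o,v=ray(c,rc); return o+v*(z-o[2])/v[2]
def proj(c,p):
    K,d,T=c; q=(np.atleast_2d(p)-T[:3,3])@T[:3,:3]; q=q*[1,-1,-1]
    return cv2.projectPoints(q,np.zeros(3),np.zeros(3),K,d)[0][:,0,::-1]
def tri(rays):
    A=np.zeros((3,3));b=np.zeros(3)
    for o,v in rays:
        P=np.eye(3)-np.outer(v,v);A+=P;b+=P@o
    return np.linalg.solve(A,b)
E
python3 - <<'E'
from h import *
st=sensors.get_state();print(st)
for n in("scene","top","wrist"):
    im=optics.read_camera(n);cv2.imwrite(f"pics/{n}0.png",im)
    print(n,cam(n)[2].round(3).tolist())
    for q in("hook_grip","probe_grip","connector_mid","boxes"):
        print(q,[(np.round(a["at"]).tolist(),round(a["conf"],2)) for a in optics.place_of(n,q)][:3])
E
```

```text
pics
{'time': 0.0, 'qpos': array([ 1.11601842e+00,  2.87155142e-01,  1.57816545e+00,  1.36382368e-05,
        1.27863462e+00, -1.49985639e-01]), 'dq': array([-5.09917162e-05,  7.05386182e-04, -1.64629503e-03,  4.59199466e-04,
        2.51712537e-05, -5.50483143e-04]), 'joint_efforts': array([-1.72023840e-03, -4.05992210e+01, -2.92616701e+01, -1.97307586e-04,
        5.87362825e-03,  1.48912153e-05]), 'eef_pos': array([0.20223037, 0.64330201, 0.22996047]), 'tcp_rot': array([ 0.106549  ,  0.69916398, -0.10814103,  0.69865768]), 'contact_force': array([-0.29474596,  0.01183351, -0.85707251]), 'wrist_torque': array([-0.04318107, -0.04164746, -0.05660938]), 'opening': 0.9959605816420619}
scene [[0.2, -0.842, 0.501, 1.075], [0.98, 0.175, -0.098, -0.214], [-0.005, 0.51, 0.86, 1.041], [0.0, 0.0, 0.0, 1.0]]
hook_grip [([214.0, 228.0], 0.81)]
probe_grip [([212.0, 155.0], 0.72)]
connector_mid [([288.0, 431.0], 0.68)]
boxes []
top [[0.154, 0.966, -0.207, 0.396], [-0.988, 0.151, -0.034, -0.144], [-0.001, 0.21, 0.978, 0.96], [0.0, 0.0, 0.0, 1.0]]
hook_grip [([281.0, 392.0], 0.83)]
probe_grip [([302.0, 457.0], 0.69)]
connector_mid [([214.0, 229.0], 0.51)]
boxes [([247.0, 222.0], 0.86)]
wrist [[0.301, -0.909, -0.289, 0.129], [0.954, 0.286, 0.091, 0.667], [0.0, -0.303, 0.953, 0.373], [0.0, 0.0, 0.0, 1.0]]
hook_grip []
probe_grip []
connector_mid []
boxes []
```

View pics/scene0.png

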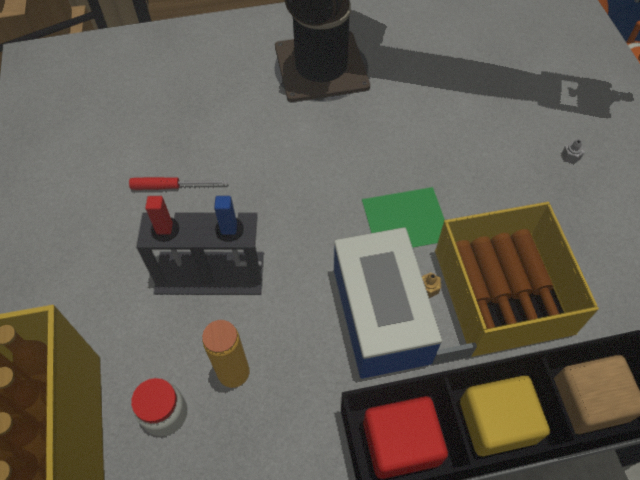

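View pics/top0.png

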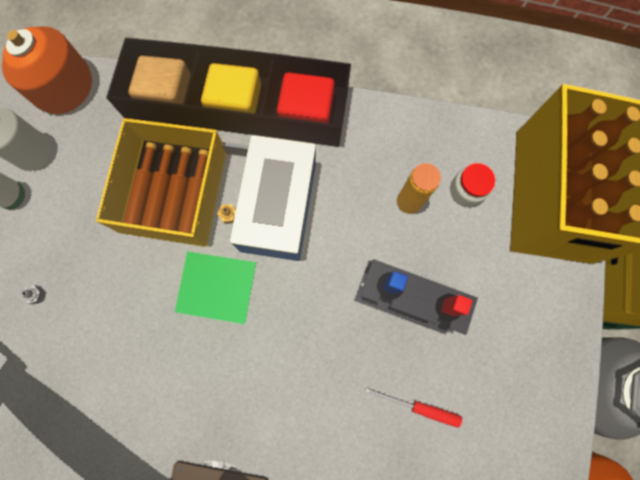

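```bash
python3 - <<'E'
from h import *
S=cam("scene");T=cam("top")
for n,a,b,z in(("hook",(214,228),(281,392),.19),("probe",(212,155),(302,457),.19),("conn",(288,431),(214,229),.012)):
    p=tri([ray(S,a),ray(T,b)]);print(n,p.round(4),atz(S,a,z).round(4),atz(T,b,z).round(4))
print("boxorig",atz(T,(247,222),0).round(4))
for n,c in(("scene",S),("top",T)):
    im=cv2.imread(f"pics/{n}0.png")
    r=(130,270,100,280) if n=="scene" else (240,350,340,500)
    cv2.imwrite(f"pics/{n}_st.png",cv2.resize(im[r[0]:r[1],r[2]:r[3]],None,fx=4,fy=4,interpolation=2))
    r=(180,370,320,500) if n=="scene" else (120,330,160,330)
    cv2.imwrite(f"pics/{n}_bx.png",cv2.resize(im[r[0]:r[1],r[2]:r[3]],None,fx=2.8,fy=2.8,interpolation=2))
E
```

```text
hook [ 0.4957 -0.2547  0.1896] [ 0.496  -0.2546  0.19  ] [ 0.4957 -0.2547  0.19  ]
probe [ 0.4757 -0.3671  0.2003] [ 0.4675 -0.3719  0.19  ] [ 0.477  -0.3672  0.19  ]
conn [0.6085 0.0819 0.0031] [0.6124 0.0819 0.012 ] [0.6062 0.0773 0.012 ]
boxorig [0.536  0.0809 0.    ]
```

View pics/scene_st.png

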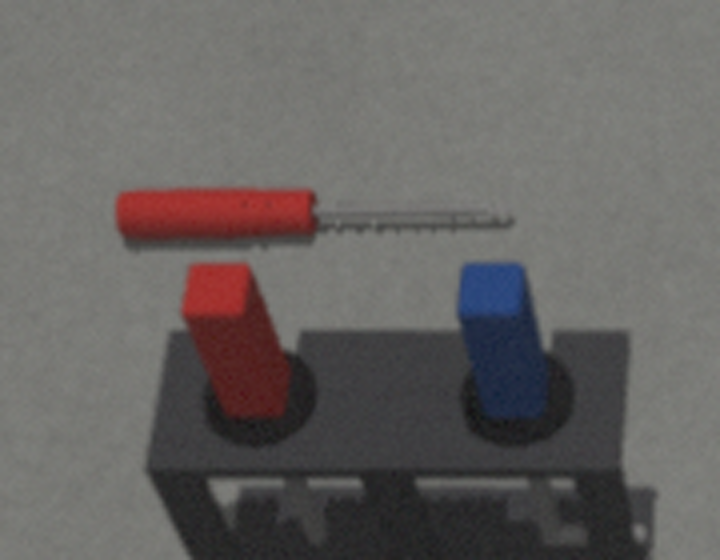

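View pics/top_st.png

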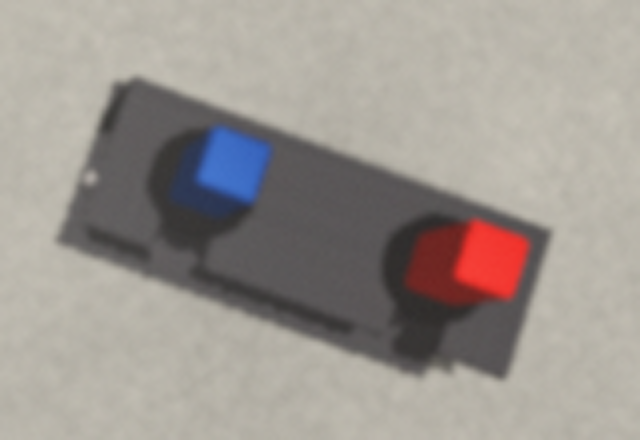

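View pics/top_bx.png

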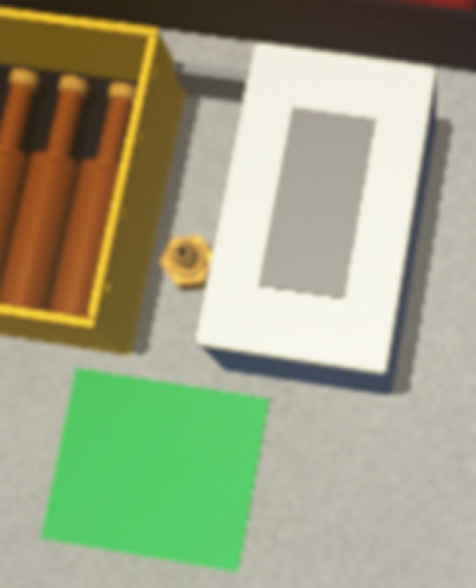

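View pics/scene_bx.png

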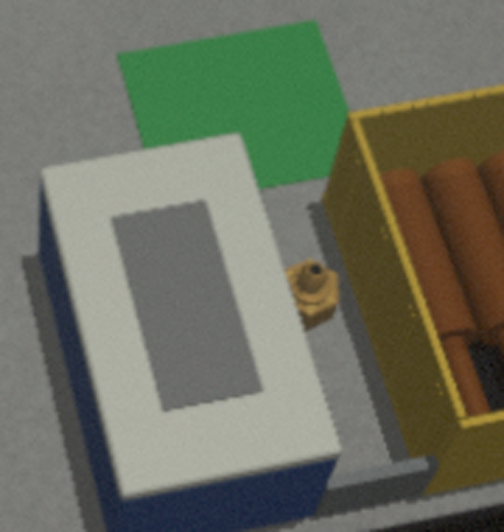

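```bash
python3 - <<'E'
from h import *
S=cam("scene");T=cam("top")
im=cv2.imread("pics/top0.png");hsv=cv2.cvtColor(im,cv2.COLOR_BGR2HSV)
def quad(m,z,c=T):
    n,l,s,_=cv2.connectedComponentsWithStats(m.astype(np.uint8));k=1+np.argmax(s[1:,4])
    cs=cv2.findContours((l==k).astype(np.uint8),0,2)[0][0]
    P=np.array([atz(c,(p[0][1],p[0][0]),z)[:2] for p in cs],np.float32)
    r=cv2.minAreaRect(P);print(np.round(r[0],4),np.round(r[1],4),round(r[2],2), len(P));return r
print("mat");quad((abs(hsv[...,0]-65)<15)&(hsv[...,1]>120),.001)
sims=cv2.imread("pics/scene0.png");h2=cv2.cvtColor(sims,cv2.COLOR_BGR2HSV)
m=(hsv[...,2]>215)&(hsv[...,1]<40);x=np.zeros_like(m);x[120:270,225:330]=1
print("lid");quad(m&x,.11)
m=(h2[...,2]>140)&(h2[...,1]<50);x=np.zeros_like(m);x[220:370,320:440]=1
quad(m&x,.11,S)
# crop coords -> px
f=lambda y,x,oy,ox,s:(y/s+oy-.4,x/s+ox-.4)
print("stand corners top z.14")
c=[atz(T,f(y,x,240,340,4),.14)[:2] for x,y in((60,240),(135,77),(550,230),(505,377))];print(np.round(c,4))
c=np.array(c)
for a,b in((c[3],c[0]),(c[2],c[1])): d=b-a;print("yaw",np.degrees(np.arctan2(-d[0],d[1])),np.linalg.norm(d))
c=[atz(S,f(y,x,130,100,4),.14)[:2] for x,y in((170,332),(630,332),(622,468),(150,468))];c=np.array(c);print(np.round(c,4))
for a,b in((c[0],c[1]),(c[3],c[2])): d=b-a;print("yaw",np.degrees(np.arctan2(-d[0],d[1])),np.linalg.norm(d))
print("blue top face top"); c=np.array([atz(T,f(y,x,240,340,4),.224)[:2] for x,y in((220,125),(272,155),(250,206),(196,183))]);print(c.mean(0).round(4))
for i in range(4): d=c[(i+1)%4]-c[i];print(np.degrees(np.arctan2(-d[0],d[1])).round(1),np.linalg.norm(d).round(4))
c=np.array([atz(S,f(y,x,130,100,4),.224)[:2] for x,y in((466,263),(522,263),(525,315),(458,318))]);print(c.mean(0).round(4))
for i in range(4): d=c[(i+1)%4]-c[i];print(np.degrees(np.arctan2(-d[0],d[1])).round(1),np.linalg.norm(d).round(4))
print("screwdriver",[atz(S,p,.01).round(3) for p in((184,130),(184,180),(185,228))])
print("crate edge right top", [atz(T,f(y,x,120,160,2.8),.11).round(4) for x,y in((155,25),(92,325))])
print("conn nut center z.024", atz(T,f(264,187,120,160,2.8),.024).round(4),atz(S,f(285,312,180,320,2.8),.03).round(4))
E
```

```text
mat
[0.4457 0.0784] [0.1445 0.1144] 89.67 215
lid
[ 0.6404 -0.0204] [0.2168 0.128 ] 0.04 118
[ 0.6409 -0.0197] [0.1284 0.2184] 89.94 184
stand corners top z.14
[[ 0.4596 -0.2008]
 [ 0.5365 -0.2239]
 [ 0.4961 -0.4172]
 [ 0.4289 -0.4034]]
yaw -8.611512316260889 0.20488648459659425
yaw -11.784938944801622 0.19746280035002944
[[ 0.4283 -0.4034]
 [ 0.4694 -0.2073]
 [ 0.5361 -0.2207]
 [ 0.4957 -0.4155]]
yaw -11.814070222983517 0.20035180533516048
yaw -11.712578234625552 0.19896954412015166
blue top face top
[ 0.4922 -0.2598]
158.3 0.0238
73.7 0.0224
-14.6 0.0232
-105.1 0.0253
[ 0.4948 -0.2583]
-11.8 0.0224
-94.6 0.0251
171.3 0.0264
76.6 0.0264
screwdriver [array([ 0.259, -0.451,  0.01 ]), array([ 0.28, -0.35,  0.01]), array([ 0.303, -0.254,  0.01 ])]
crate edge right top [array([0.7526, 0.1174, 0.11  ]), array([0.5325, 0.1151, 0.11  ])]
conn nut center z.024 [0.6029 0.08   0.024 ] [0.6077 0.0806 0.03  ]
```

```bash
cat >> h.py <<'E'
def inc(p,yaw=None,p0=None,q0=None,n=None):
    """increments (cm, rad) from current pose to world p and jaw(tool y) yaw deg"""
    st=sensors.get_state(); p0=st["eef_pos"] if p0 is None else p0
    M=R.from_quat(st["tcp_rot"]).as_matrix()
    d=M.T@(np.array(p)-p0)*100
    cy=np.degrees(np.arctan2(M[1,1],M[0,1]))
    t=0
    if yaw is not None:
        dy=(yaw-cy+90)%180-90; t=-np.radians(dy)   # tool x down -> turn about x = -yaw
    return d.round(2),round(t,3),"jaw yaw",round(cy,2)
def st():
    s=sensors.get_state(); M=R.from_quat(s["tcp_rot"]).as_matrix()
    print("t",round(s["time"],2),"p",s["eef_pos"].round(4),"jaw",np.degrees(np.arctan2(M[1,1],M[0,1])).round(2),"down",M[:,0].round(3),"F",s["contact_force"].round(2),"q",s["qpos"].round(2),"op",round(s["opening"],3))
E
python3 - <<'E'
from h import *
st(); M=R.from_quat(sensors.get_state()["tcp_rot"]).as_matrix();print(M.round(3))
print(optics.camera_model("wrist")["mount"])
print(inc([.5,.2,.33]),inc([.495,-.2555,.30],-11.7),inc([.495,-.2555,.30],78.3))
E
```

```text
t 0.75 p [0.2025 0.6439 0.2314] jaw 72.54 down [ 0.  0. -1.] F [ 0.36 -0.27 -0.18] q [ 1.12  0.29  1.58 -0.    1.28 -0.15] op 1.0
[[ 0.     0.3    0.954]
 [ 0.     0.954 -0.3  ]
 [-1.     0.     0.   ]]
[[-3.10014885e-05  3.03305315e-01 -9.52893428e-01 -1.41138642e-01]
 [ 9.99999881e-01  4.72559518e-04  1.17881313e-04  8.02091679e-07]
 [ 4.86052888e-04 -9.52893311e-01 -3.03305294e-01 -7.72280030e-02]
 [ 0.00000000e+00  0.00000000e+00  0.00000000e+00  1.00000000e+00]]
(array([ -9.86, -33.42,  41.7 ]), 0, 'jaw yaw', np.float64(72.54)) (array([ -6.86, -77.02,  54.89]), np.float64(1.47), 'jaw yaw', np.float64(72.54)) (array([ -6.86, -77.02,  54.89]), np.float64(-0.101), 'jaw yaw', np.float64(72.54))
```

Call:
{"api": "arm_command", "payload": {"increments": [[[-2, -2.7, 3.2, 0], [-2, -3.4, 4.2, 0], [-2, -3.4, 4.2, 0], [-2, -3.4, 4.2, 0], [-2, -3.4, 4.2, 0], [0, -3.4, 4.3, 0], [0, -3.4, 4.3, 0], [0, -3.4, 4.3, 0], [0, -3.4, 4.3, 0], [0, -2.9, 4.5, -0.1]]], "grip": 8.5, "grip_force": 60}}

```text
time: 2.0
eef_pos: [0.5026, 0.2042, 0.3318]
tcp_rot: [0.072, 0.703, -0.071, 0.704]
contact_force: [0.8, -0.8, 0.7]
opening: 1.0
```

```bash
python3 - <<'E'
from h import *
st();print(inc([.495,-.2555,.30],78.3))
E
```

```text
t 2.0 p [0.5026 0.2042 0.3318] jaw 78.4 down [ 0.001  0.    -1.   ] F [ 0.78 -0.78  0.7 ] q [ 0.2  -0.07  1.78  0.    1.43 -1.17] op 1.0
(array([  3.16, -45.19,   8.49]), np.float64(0.002), 'jaw yaw', np.float64(78.4))
```

Call:
{"api": "arm_command", "payload": {"increments": [[[0.3, -4, 0.8, 0], [0.3, -5.5, 1, 0], [0.4, -5.5, 1, 0], [0.4, -5.5, 1, 0], [0.4, -5.5, 1, 0], [0.4, -5.5, 1, 0], [0.4, -5.5, 1, 0], [0.3, -4.7, 0.9, 0], [0.2, -3.5, 0.8, 0], [0, 0, 0, 0], [0, 0, 0, 0]]]}}

```text
time: 3.38
eef_pos: [0.4932, -0.2534, 0.3003]
tcp_rot: [0.072, 0.703, -0.072, 0.703]
contact_force: [-0.4, -0.5, -0.1]
opening: 0.995
```

```bash
python3 - <<'E'
from h import *
st();s=sensors.get_state();im=optics.read_camera("wrist");c=cam("wrist",s)
r=optics.place_of("wrist","hook_grip");print(r,[atz(c,a["at"],.19).round(4) for a in r])
r=optics.place_of("wrist","probe_grip");print(r,[atz(c,a["at"],.19).round(4) for a in r])
for o in ([.4955,-.2555],):
  yaw=np.radians(-11.7);X=np.array([np.cos(yaw),np.sin(yaw)]);Y=np.array([-X[1],X[0]])
  for z,w,col in((.224,.013,(0,255,255)),(.144,.013,(0,255,0))):
    P=[np.r_[np.array(o)+X*a*w+Y*b*w,z] for a,b in((1,1),(1,-1),(-1,-1),(-1,1))]
    cv2.polylines(im,[np.round(proj(c,P)[:,::-1]).astype(np.int32)],True,col,1)
cv2.imwrite("pics/w1.png",im)
E
```

```text
t 3.38 p [ 0.4932 -0.2534  0.3003] jaw 78.27 down [-0.     0.001 -1.   ] F [-0.4  -0.53 -0.14] q [-0.66 -0.03  1.8   0.    1.37 -2.02] op 0.995
[{'at': [243.5, 310.0], 'conf': 0.82}] [array([ 0.4939, -0.2622,  0.19  ])]
[{'at': [239.5, 159.6], 'conf': 0.8}] [array([ 0.4693, -0.3656,  0.19  ])]
```

View pics/w1.png

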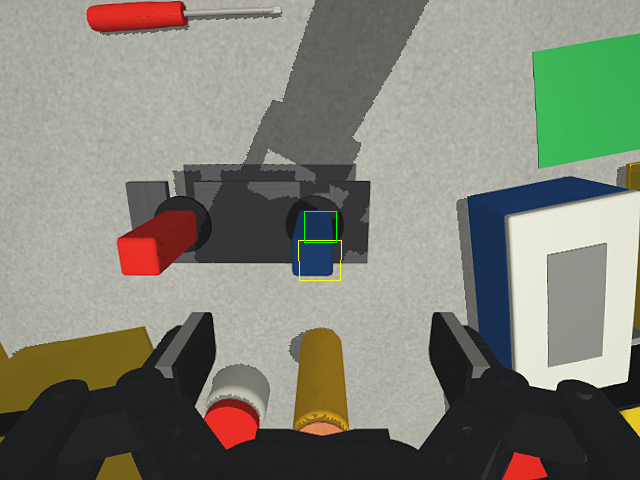

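```bash
python3 - <<'E'
from h import *
print(inc([.4935,-.2597,.171],78.3))
E
```

```text
(array([12.97, -0.67,  0.14]), np.float64(0.001), 'jaw yaw', np.float64(78.36))
```

Call:
{"api": "arm_command", "payload": {"increments": [[[1.5, -0.3, 0.1, 0], [3, -0.3, 0, 0], [3, 0, 0, 0], [3, 0, 0, 0], [1.5, 0, 0, 0], [1, 0, 0, 0], [0, 0, 0, 0], [0, 0, 0, 0]]]}}

```text
time: 4.53
eef_pos: [0.4936, -0.2605, 0.1716]
tcp_rot: [0.072, 0.703, -0.073, 0.704]
contact_force: [0.1, -1.2, 0.4]
opening: 0.999
```

```bash
python3 - <<'E'
from h import *
st();im=optics.read_camera("wrist");cv2.imwrite("pics/w2.png",im)
E
```

```text
t 4.53 p [ 0.4936 -0.2605  0.1716] jaw 78.27 down [ 0.002 -0.001 -1.   ] F [ 0.09 -1.2   0.43] q [-0.67  0.09  1.92 -0.    1.13 -2.03] op 0.999
```

View pics/w2.png

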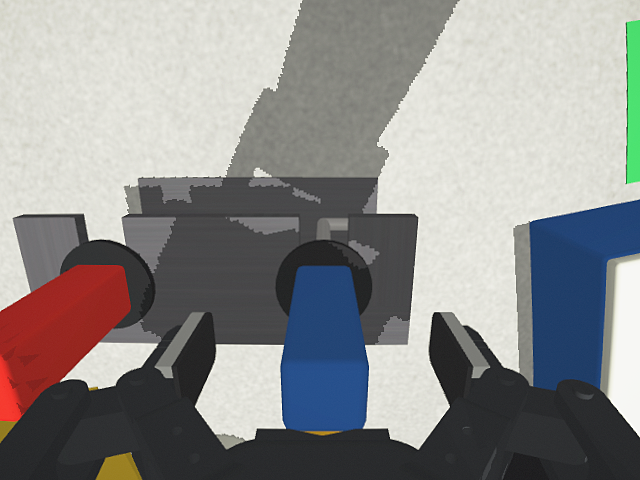

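Call:
{"api": "arm_command", "payload": {"increments": [[[0, 0, 0, 0], [0, 0, 0, 0], [0, 0, 0, 0], [0, 0, 0, 0], [0, 0, 0, 0], [0, 0, 0, 0], [0, 0, 0, 0], [0, 0, 0, 0]]], "grip": 1.5, "grip_force": 70}}

```text
time: 5.58
eef_pos: [0.4931, -0.2601, 0.1706]
tcp_rot: [0.072, 0.703, -0.072, 0.704]
contact_force: [0.2, 0.8, 1.7]
opening: 0.294
```

```bash
python3 - <<'E'
from h import *
st();im=optics.read_camera("wrist");cv2.imwrite("pics/w3.png",im)
E
```

```text
t 5.58 p [ 0.4931 -0.2601  0.1706] jaw 78.26 down [ 0. -0. -1.] F [0.21 0.78 1.7 ] q [-0.67  0.09  1.92  0.    1.13 -2.03] op 0.294
```

View pics/w3.png

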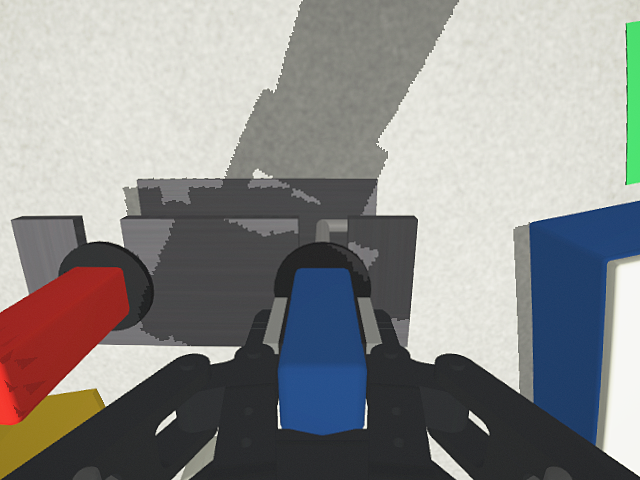

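Call:
{"api": "arm_command", "payload": {"increments": [[[-0.5, 0, 0, 0], [-1, 0, 0, 0], [0, 0, 0, 0], [0, 0, -1, 0], [0, 0, -2, 0], [0, 0, -2, 0], [0, 0, -2, 0], [0, 0, -1, 0], [0, 0, 0, 0], [0, 0, 0, 0]]]}}

```text
time: 6.88
eef_pos: [0.415, -0.244, 0.1855]
tcp_rot: [0.072, 0.703, -0.072, 0.704]
contact_force: [0.6, -0.4, -1.7]
opening: 0.295
```

```bash
python3 - <<'E'
from h import *
st();im=optics.read_camera("wrist");cv2.imwrite("pics/w4.png",im)
im=optics.read_camera("scene");cv2.imwrite("pics/s4.png",im[100:340,80:400].repeat(2,0).repeat(2,1))
E
```

```text
t 6.88 p [ 0.415  -0.244   0.1855] jaw 78.26 down [ 0.001 -0.    -1.   ] F [ 0.56 -0.41 -1.69] q [-0.74 -0.11  2.08  0.    1.16 -2.11] op 0.295
```

View pics/w4.png

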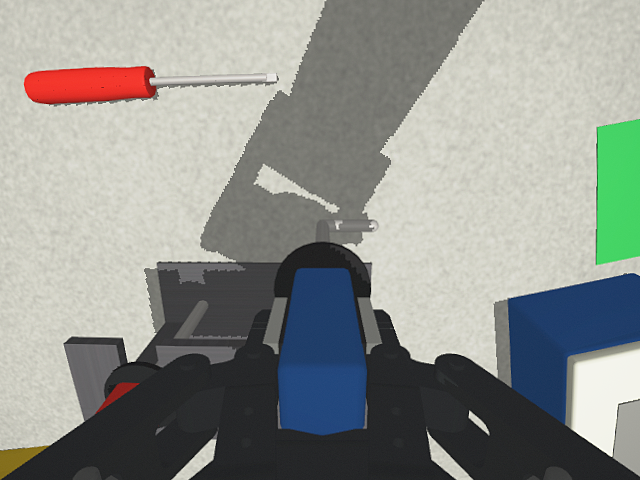

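View pics/s4.png

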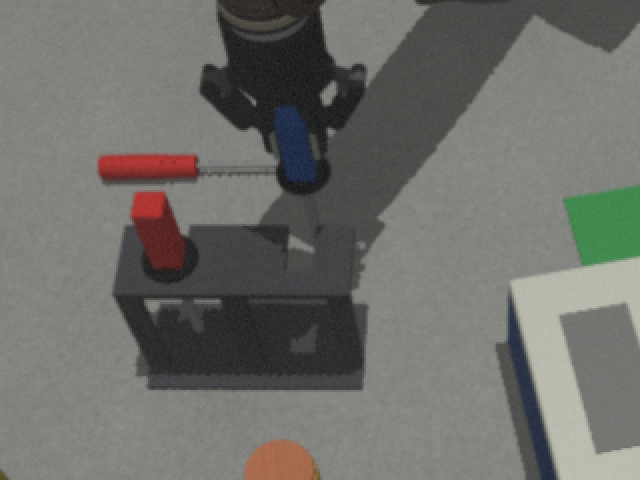

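Call:
{"api": "arm_command", "payload": {"increments": [[[-3, 0, 0, 0], [-4, 0, 0, 0], [-4, 0, 0, 0], [-1.5, 3.0, 1.4, 0], [0, 5, 2.4, 0], [0, 5, 2.4, 0], [0, 5, 2.4, 0], [0, 5, 2.4, 0], [0, 5, 2.4, 0], [0, 4, 2, 0], [0, 2.5, 1.4, -0.1], [0, 0, 0, -0.1], [0, 0, 0, 0], [0, 0, 0, 0]]]}}

```text
time: 8.72
eef_pos: [0.6493, 0.0597, 0.3101]
tcp_rot: [0.002, 0.707, -0.002, 0.707]
contact_force: [0.9, 0.1, -1.6]
opening: 0.294
```

```bash
python3 - <<'E'
from h import *
st();s=sensors.get_state();im=optics.read_camera("wrist");cv2.imwrite("pics/w5.png",im);c=cam("wrist",s)
r=optics.place_of("wrist","connector_mid");print(r,[atz(c,a["at"],.012).round(4) for a in r])
r=optics.place_of("wrist","boxes");print(r,[atz(c,a["at"],0).round(4) for a in r])
r=optics.place_of("wrist","hook_grip");print(r)
im=optics.read_camera("top");cv2.imwrite("pics/t5.png",im[100:340,100:420].repeat(2,0).repeat(2,1))
E
```

```text
t 8.72 p [0.6493 0.0597 0.3101] jaw 89.63 down [-0.  0. -1.] F [ 0.89  0.15 -1.6 ] q [-0.06  0.19  1.55  0.    1.4  -1.63] op 0.294
[{'at': [155.9, 338.4], 'conf': 0.86}] [array([0.6063, 0.0787, 0.012 ])]
[] []
[{'at': [344.9, 321.0], 'conf': 0.9}]
```

View pics/w5.png

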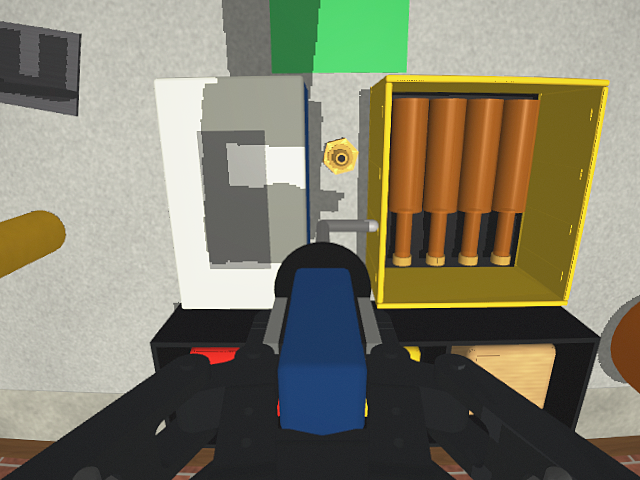

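View pics/t5.png

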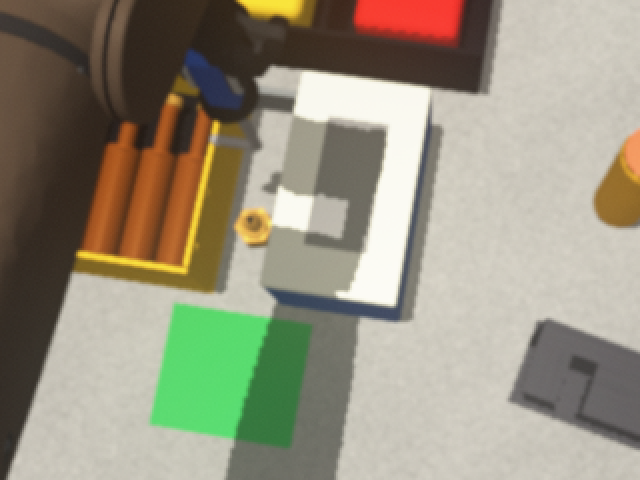

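```bash
python3 - <<'E'
from h import *
c=cam("wrist")
for n,p,z in(("boxedge",(82,304),.11),("boxedge2",(240,307),.11),("crate front",(78,386),.11),("crate far",(298,378),.11),("rod",(224,322),.16),("tip",(226,378),.16),("tail",(158,341),.048)):
    print(n,atz(c,p,z).round(4))
print(proj(c,[.6493,.0597,.155]),proj(c,[.6493,.1047,.155]))
E
```

```text
boxedge [0.5369 0.0449 0.11  ]
boxedge2 [0.6767 0.045  0.11  ]
crate front [0.5339 0.1142 0.11  ]
crate far [0.7378 0.1149 0.11  ]
rod [0.6481 0.0594 0.16  ]
tip [0.65   0.1043 0.16  ]
tail [0.6057 0.0797 0.048 ]
[[223.91449536 322.34159672]] [[223.6043244  377.64299761]]
```

Call:
{"api": "arm_command", "payload": {"increments": [[[2, 0, 0, 0], [3, 0, 0, 0], [3, 0, 0, 0], [3, 0, 0, 0], [2, 0, 0, 0], [1, 0, 0, 0], [0.5, 0, 0, 0], [0.5, 0, 0, 0], [0, 0, 0, 0], [0, 0, 0, 0]]]}}

```text
time: 10.22
eef_pos: [0.6497, 0.0598, 0.1611]
tcp_rot: [0.002, 0.707, -0.002, 0.708]
contact_force: [-0.1, 0.2, -0.7]
opening: 0.302
```

```bash
python3 - <<'E'
from h import *
st();s=sensors.get_state();im=optics.read_camera("wrist");cv2.imwrite("pics/w6.png",im);c=cam("wrist",s)
r=optics.place_of("wrist","connector_mid");print(r,[atz(c,a["at"],.012).round(4) for a in r])
E
```

```text
t 10.22 p [0.6497 0.0598 0.1611] jaw 89.73 down [ 0.001 -0.    -1.   ] F [-0.06  0.19 -0.66] q [-0.06  0.3   1.69 -0.    1.15 -1.63] op 0.302
[{'at': [170.7, 346.1], 'conf': 0.62}] [array([0.6064, 0.0783, 0.012 ])]
```

View pics/w6.png

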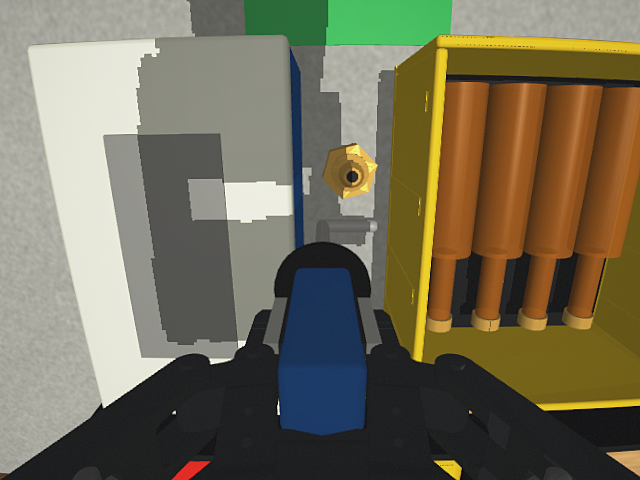

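Call:
{"api": "arm_command", "payload": {"increments": [[[0, 0, -0.6, 0], [0, 0, -0.6, 0], [0, 0, -0.4, 0], [0, 0, -0.4, 0], [0, 0, -0.4, 0], [0, 0, -0.6, 0], [0, 0, -0.8, 0], [0, 0, -0.8, 0], [0, 0, -0.8, 0], [0, 0, -0.8, 0], [0, 0, -0.8, 0], [0, 0, -0.6, 0], [0, 0, -0.4, 0], [0, 0, 0, 0]]]}}

```text
time: 12.08
eef_pos: [0.5688, 0.0602, 0.1603]
tcp_rot: [0.002, 0.707, -0.002, 0.707]
contact_force: [0.0, 0.4, -1.5]
opening: 0.298
```

```bash
python3 - <<'E'
from h import *
st();s=sensors.get_state();im=optics.read_camera("wrist");cv2.imwrite("pics/w7.png",im);c=cam("wrist",s)
r=optics.place_of("wrist","connector_mid");print(r,[atz(c,a["at"],.012).round(4) for a in r])
E
```

```text
t 12.07 p [0.5688 0.0602 0.1603] jaw 89.73 down [-0.001  0.    -1.   ] F [ 0.02  0.42 -1.54] q [-0.07  0.13  1.89 -0.    1.12 -1.64] op 0.298
[{'at': [198.9, 352.8], 'conf': 0.64}] [array([0.5469, 0.0842, 0.012 ])]
```

View pics/w7.png

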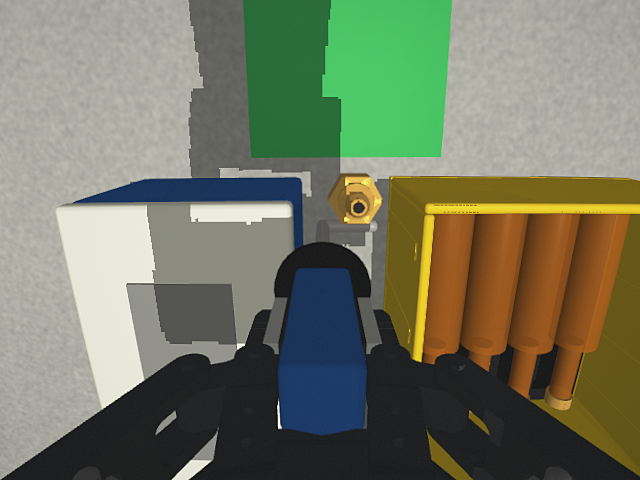

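Call:
{"api": "arm_command", "payload": {"increments": [[[0, 0, 0.8, 0], [0, 0.4, 0, 0], [0, 0, -0.5, 0], [0, 0, -0.5, 0], [0, 0, -0.5, 0], [0, 0, -0.6, 0], [0, 0, -0.6, 0], [0, 0, -0.6, 0], [0, 0, -0.6, 0], [0, 0, -0.6, 0], [0, 0, -0.6, 0], [0, 0, -0.4, 0], [0, 0, 0, 0]]]}}

```text
time: 13.8
eef_pos: [0.5218, 0.0645, 0.1603]
tcp_rot: [0.002, 0.707, -0.002, 0.707]
contact_force: [1.1, -0.3, -1.4]
opening: 0.297
```

```bash
python3 - <<'E'
from h import *
st();s=sensors.get_state();im=optics.read_camera("wrist");cv2.imwrite("pics/w8.png",im);c=cam("wrist",s)
r=optics.place_of("wrist","connector_mid");print(r,[atz(c,a["at"],.012).round(4) for a in r])
E
```

```text
t 13.8 p [0.5218 0.0645 0.1603] jaw 89.73 down [-0.001  0.    -1.   ] F [ 1.14 -0.27 -1.38] q [-0.07  0.03  2.   -0.    1.11 -1.64] op 0.297
[{'at': [343.1, 322.7], 'conf': 0.65}] [array([0.6286, 0.0644, 0.012 ])]
```

View pics/w8.png

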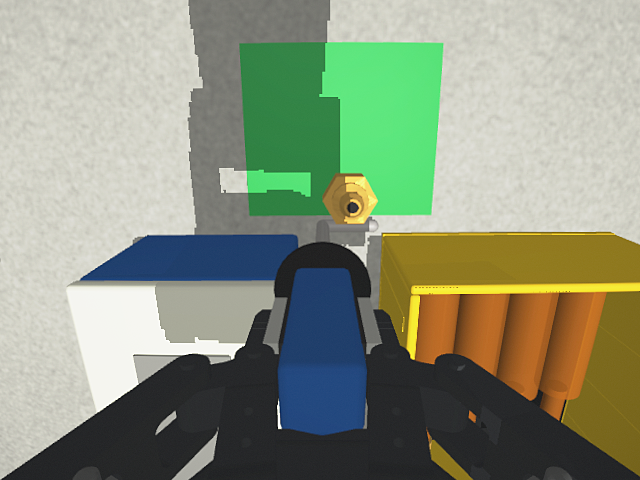

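Call:
{"api": "arm_command", "payload": {"increments": [[[0, 0, -0.3, 0], [0, 0, -0.6, 0], [0, 0, -0.6, 0], [0, 0, -0.6, 0], [0, 0, -0.6, 0], [0, 0, -0.6, 0], [0, 0, -0.6, 0], [0, 0, -0.4, 0], [0, 0, -0.2, 0], [0, 0, 0, 0]]]}}

```text
time: 15.15
eef_pos: [0.4771, 0.0647, 0.1604]
tcp_rot: [0.002, 0.707, -0.002, 0.707]
contact_force: [0.5, 0.1, -0.6]
opening: 0.294
```

```bash
python3 - <<'E'
from h import *
st();s=sensors.get_state();im=optics.read_camera("wrist");cv2.imwrite("pics/w9.png",im);c=cam("wrist",s)
r=optics.place_of("wrist","connector_mid");print(r,[atz(c,a["at"],.012).round(4) for a in r])
E
```

```text
t 15.15 p [0.4771 0.0647 0.1604] jaw 89.73 down [-0.  0. -1.] F [ 0.47  0.06 -0.57] q [-0.08 -0.07  2.11 -0.    1.11 -1.64] op 0.294
[{'at': [198.6, 350.0], 'conf': 0.63}] [array([0.4551, 0.0865, 0.012 ])]
```

View pics/w9.png

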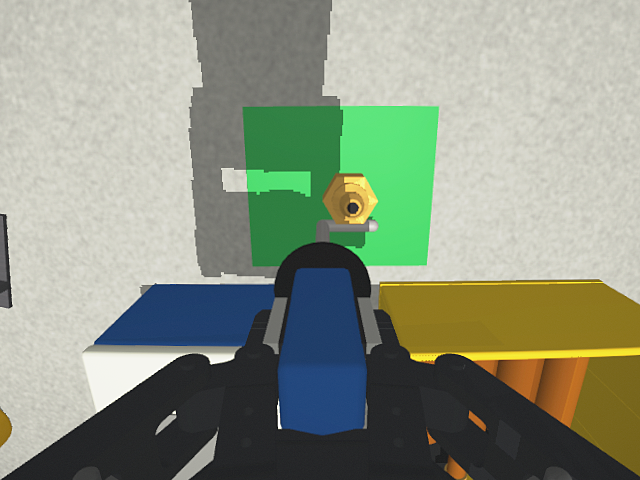

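Call:
{"api": "arm_command", "payload": {"increments": [[[0, 0, 1, 0], [0, 0, 1, 0], [-2, 0, 0, 0], [-4, 0, 0, 0], [-4, 0, 0, 0], [-3.5, 0, 0, 0], [-1.5, -3, 0, 0], [0, -4.5, -1.3, 0], [0, -4.5, -1.3, 0], [0, -4.5, -1.4, 0], [0, -4.5, -1.4, 0], [0, -4.5, -1.4, 0], [0, -3.4, -1.4, 0], [0, -2, 0, 0.1], [0, 0, 0, 0.1], [0, 0, 0, 0], [0, 0, 0, 0]]]}}

```text
time: 17.38
eef_pos: [0.414, -0.244, 0.3102]
tcp_rot: [0.072, 0.704, -0.072, 0.703]
contact_force: [0.4, -0.8, -1.3]
opening: 0.296
```

```bash
python3 - <<'E'
from h import *
st();im=optics.read_camera("wrist");cv2.imwrite("pics/w10.png",im)
print(inc([.415,-.244,.1865],78.26))
im=optics.read_camera("top");cv2.imwrite("pics/t10.png",im[180:360,140:380].repeat(3,0).repeat(3,1))
print(optics.place_of("top","connector_mid"))
E
```

```text
t 17.38 p [ 0.414  -0.244   0.3102] jaw 78.37 down [-0.  0. -1.] F [ 0.44 -0.83 -1.34] q [-0.74 -0.21  1.94 -0.    1.41 -2.11] op 0.296
(array([1.238e+01, 1.000e-02, 1.000e-01]), np.float64(0.002), 'jaw yaw', np.float64(78.36))
[{'at': [283.8, 211.2], 'conf': 0.86}]
```

View pics/w10.png

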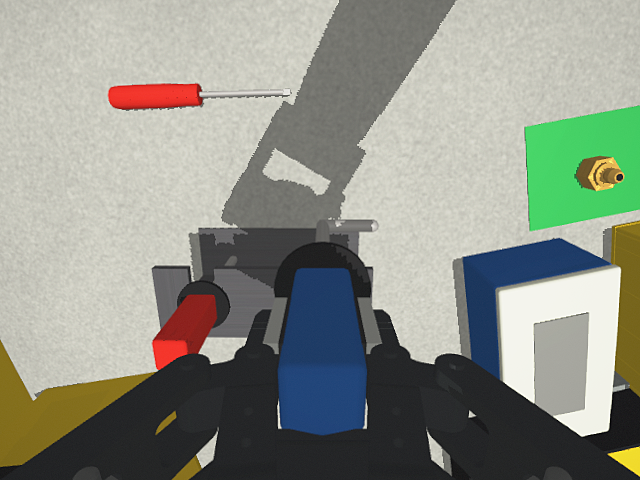

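View pics/t10.png

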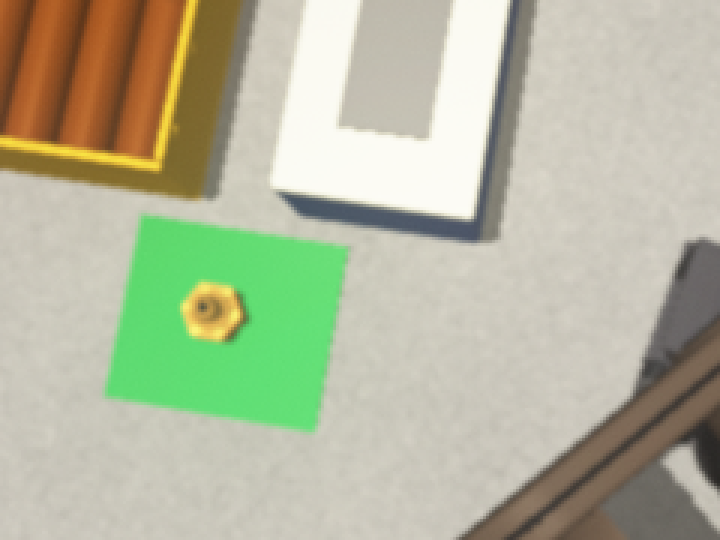

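Connector stands on the mat. Lower in front of the stand.

Call:
{"api": "arm_command", "payload": {"increments": [[[2, 0, 0, 0], [3, 0, 0, 0], [3, 0, 0, 0], [3, 0, 0, 0], [1.4, 0, 0, 0], [0, 0, 0, 0], [0, 0, 0, 0]]]}}

```text
time: 18.4
eef_pos: [0.4144, -0.2445, 0.1875]
tcp_rot: [0.072, 0.703, -0.073, 0.704]
contact_force: [0.3, -0.3, -2.0]
opening: 0.297
```

```bash
python3 - <<'E'
from h import *
st();im=optics.read_camera("wrist");cv2.imwrite("pics/w11.png",im)
print(inc([.4931,-.2601,.1855],78.26))
E
```

```text
t 18.4 p [ 0.4144 -0.2445  0.1875] jaw 78.28 down [ 0.002 -0.001 -1.   ] F [ 0.33 -0.29 -2.  ] q [-0.74 -0.11  2.08  0.    1.16 -2.11] op 0.297
(array([0.25, 0.09, 8.  ]), np.float64(0.0), 'jaw yaw', np.float64(78.27))
```

View pics/w11.png

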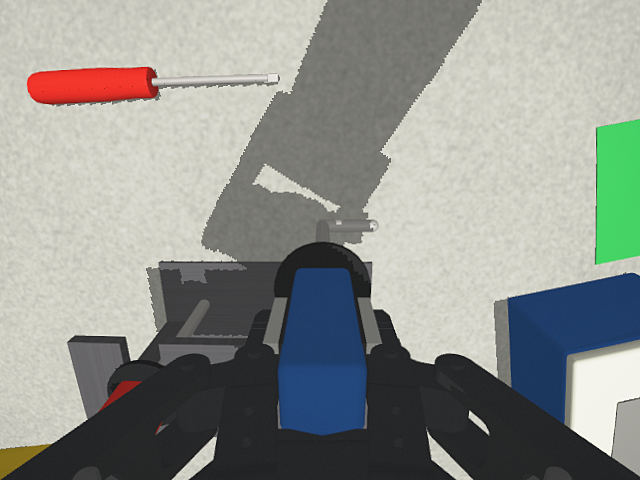

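Call:
{"api": "arm_command", "payload": {"increments": [[[0, 0, 1, 0], [0, 0, 1.5, 0], [0, 0, 1.5, 0], [0, 0, 1.5, 0], [0, 0, 1.5, 0], [0, 0, 1, 0], [0, 0, 0, 0], [0, 0, 0, 0]]]}}

```text
time: 19.45
eef_pos: [0.4919, -0.2601, 0.1861]
tcp_rot: [0.072, 0.704, -0.072, 0.703]
contact_force: [-0.9, 0.2, -2.4]
opening: 0.299
```

```bash
python3 - <<'E'
from h import *
st();im=optics.read_camera("wrist");cv2.imwrite("pics/w12.png",im)
print(inc([.4931,-.2601,.1706],78.26))
E
```

```text
t 19.45 p [ 0.4919 -0.2601  0.1861] jaw 78.27 down [-0.001  0.    -1.   ] F [-0.88  0.23 -2.38] q [-0.67  0.07  1.91 -0.    1.16 -2.03] op 0.299
(array([1.56, 0.03, 0.13]), np.float64(-0.0), 'jaw yaw', np.float64(78.26))
```

View pics/w12.png

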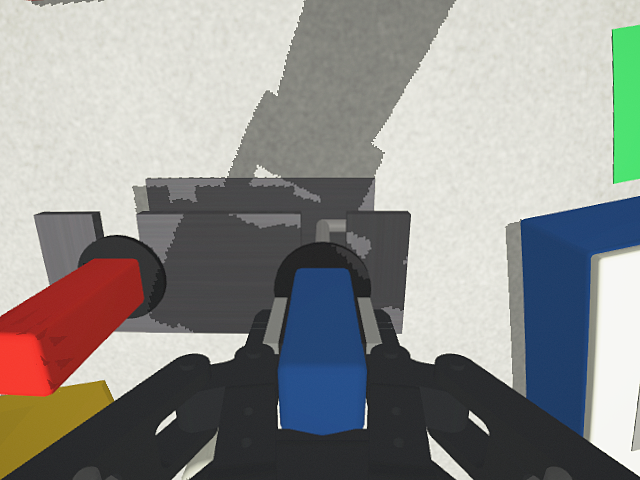

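Matches the pull-out pose. Lower, then release.

Call:
{"api": "arm_command", "payload": {"increments": [[[0.4, 0, 0.1, 0], [0.5, 0, 0, 0], [0.4, 0, 0, 0], [0.2, 0, 0, 0], [0, 0, 0, 0], [0, 0, 0, 0]]]}}

```text
time: 20.25
eef_pos: [0.4932, -0.2606, 0.1715]
tcp_rot: [0.072, 0.703, -0.072, 0.703]
contact_force: [-1.1, -0.2, -2.1]
opening: 0.297
```

```bash
python3 - <<'E'
from h import *
st()
E
```

```text
t 20.25 p [ 0.4932 -0.2606  0.1715] jaw 78.27 down [ 0. -0. -1.] F [-1.08 -0.15 -2.11] q [-0.67  0.09  1.92 -0.    1.13 -2.03] op 0.297
```

Call:
{"api": "arm_command", "payload": {"increments": [[[0.1, 0, 0, 0], [0, 0, 0, 0], [0, 0, 0, 0]]]}}

```text
time: 20.62
eef_pos: [0.4933, -0.2606, 0.1706]
tcp_rot: [0.072, 0.703, -0.072, 0.704]
contact_force: [-0.4, 0.0, -0.5]
opening: 0.301
```

Call:
{"api": "arm_command", "payload": {"increments": [[[0, 0, 0, 0], [0, 0, 0, 0], [0, 0, 0, 0], [0, 0, 0, 0], [0, 0, 0, 0], [0, 0, 0, 0], [0, 0, 0, 0], [0, 0, 0, 0]]], "grip": 8.5}}

```text
time: 21.62
eef_pos: [0.4931, -0.2605, 0.1703]
tcp_rot: [0.072, 0.703, -0.072, 0.703]
contact_force: [0.2, 0.1, 0.5]
opening: 0.996
```

```bash
python3 - <<'E'
from h import *
st();im=optics.read_camera("wrist");cv2.imwrite("pics/w13.png",im)
E
```

```text
t 21.62 p [ 0.4931 -0.2605  0.1703] jaw 78.27 down [-0.  0. -1.] F [0.16 0.11 0.48] q [-0.67  0.09  1.92 -0.    1.13 -2.03] op 0.996
```

View pics/w13.png

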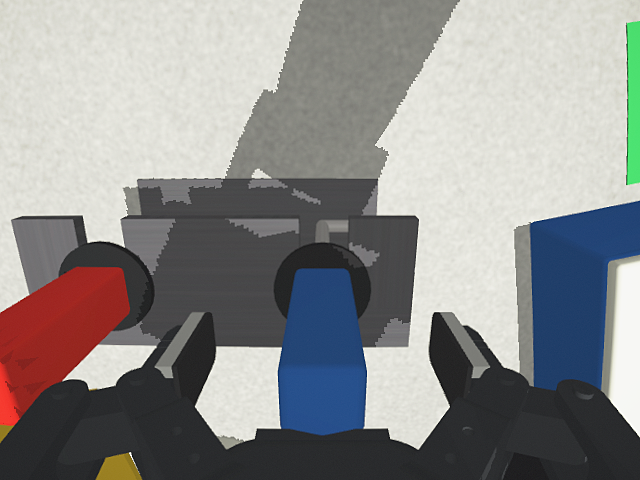

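Released and seated. Retreat upward and take a final look.

Call:
{"api": "arm_command", "payload": {"increments": [[[-1.5, 0, 0, 0], [-3, 0, 0, 0], [-4, 0, 0, 0], [-4, 0, 0, 0], [-3, 0, 0, 0], [0, 0, 0, 0], [0, 0, 0, 0]]]}}

```text
time: 22.55
eef_pos: [0.4928, -0.2603, 0.3246]
tcp_rot: [0.072, 0.704, -0.072, 0.703]
contact_force: [0.1, -0.4, -0.8]
opening: 0.993
```

```bash
python3 - <<'E'
from h import *
st();im=optics.read_camera("scene");cv2.imwrite("pics/s14.png",im)
S=cam("scene")
for q,z in(("hook_grip",.19),("probe_grip",.19),("connector_mid",.012)):
    print(q,[(np.round(a["at"]),round(a["conf"],2),atz(S,a["at"],z).round(4)) for a in optics.place_of("scene",q)])
E
```

```text
t 22.55 p [ 0.4928 -0.2603  0.3246] jaw 78.27 down [-0.001  0.001 -1.   ] F [ 0.12 -0.39 -0.78] q [-0.67 -0.03  1.76  0.    1.42 -2.03] op 0.993
hook_grip [(array([214., 224.]), 0.98, array([ 0.4945, -0.261 ,  0.19  ]))]
probe_grip []
connector_mid [(array([216., 412.]), 0.9, array([0.4542, 0.0904, 0.012 ]))]
```

View pics/s14.png

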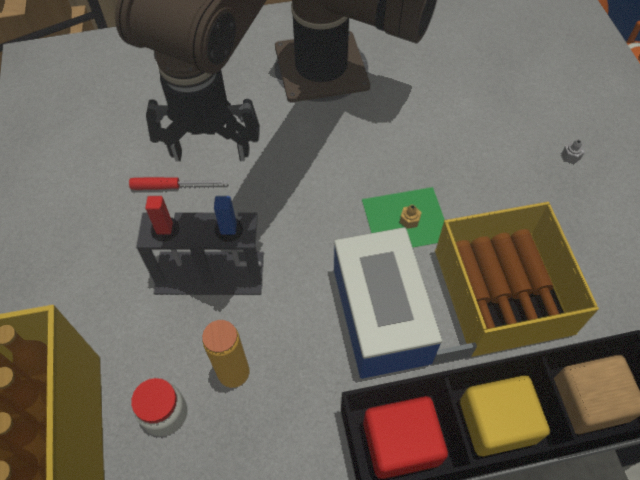

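```bash
python3 - <<'E'
from h import *
a=cv2.imread("pics/scene0.png")[190:240,130:270];b=cv2.imread("pics/s14.png")[190:240,130:270]
for im in(a,b):
    h=cv2.cvtColor(im,cv2.COLOR_BGR2HSV).astype(int);m=(abs(h[...,0]-112)<12)&(h[...,1]>120);y,x=np.nonzero(m);print(y.mean().round(2),x.mean().round(2),len(x))
print(ctrl.sign_off())
E
```

```text
23.76 94.68 533
25.11 94.52 561
the job is handed in; nothing more can be done
None
```

The connector is out of the gap and standing upright on the green mat, and the bent rod is back in its slot. I signed off after about 23 s, well under the 67 s limit.

- **How it went:** I lifted the bent rod 15 mm and drew it out to the front. I lowered its foot behind the connector and pulled the connector out with the foot only. Partway I backed off once to re-centre the foot. The rod then went back in along the same path, and I lowered it until the shelf took the weight, opened the gripper and moved up clear.
- **Connector:** the last scene picture puts it at about (0.454, 0.09) m, roughly mid-mat lengthwise and about 10 mm off-centre across it.
- **Bent rod:** the collar sits on the shelf. The blue handle's image position matches the start to about 1 pixel, with part of that likely from changed shadow.
- **Red rod:** it looks unmoved in the picture.
- **Forces:** readings at the end of each move stayed within about 3 N.

Some checks failed or disagreed:
- In the last picture the network did not find the straight rod, so that check is by eye only.
- The network's position for the bent rod's grip point shifted about 4 pixels between the first and last scene pictures. The handle's own pixels did not move sideways.
- At the start, the wrist camera and the fixed cameras disagreed by about 5 mm on the handle's position. I went with the wrist camera for the grasp.
- One wrist detection of the connector during the pull landed on the blue handle, and I ignored it.

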